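# Release the return lock of a bench press and ease its lever home

## Task

The little green hand press has been stopped just short of the glazed stone in its nest, and its return lock is holding the red-ball lever down against the return spring. Flick the yellow thumb lever over to the rear with a light touch, then take the red ball, draw it down just a little until the pawl springs clear of the ratchet wheel, and ease the lever up, in your hand all the way, until it rests on its rubber-tipped stop; then let go. Do not press on the stone, do not let the lever fly or force it against the stop, leave the lock thrown off, and leave the things around the press where they are.

Things in the scene. Friction and masses are not known exactly. Their poses are not given: they have to be found in the camera images.
- press: bolted-down green bench press (rack press): base 210 x 110 x 22 mm, column at its rear, head 126 x 60 x 90 mm. Origin under the press on the table, straight below the pinion shaft. Its -x axis points to the operator's side (front), +x to the rear, +y along the shaft to the ratchet side, z up. The shaft runs along y at 190 mm height; the head's top is at 235 mm; the square steel ram (25 mm) stands up out of the head 30 mm in front of the shaft, to 295 mm height at most
- shaft (a point): point on the shaft axis in the middle plane of the head, 190 mm above the table
- ball (a point): centre of the red ball, 36 mm diameter, on the end of the hand lever, turning freely on a cross pin parallel to the shaft: 170 mm from the shaft axis, and 62 mm from the head's middle plane on the press's -y side. It can be pinched from above along the shaft direction (press y), so that the lever swings under it while the gripper keeps pointing down; 25 mm and more are free around it. The lever arm is a 12 mm square bar from the hub to the ball
- lever (a joint): angle of the hand lever above level (rad): at 0 it points level to the front, press -x; positive is up. The return spring pulls it up with 4 to 8 N at the ball. It starts held by the lock near -0.11 or 0.20, depending on the notch. Above, it meets the rubber tip of the stop screw, 60 mm from the shaft, somewhere between 0.68 and 1.15: the screw's setting changes from day to day and is not measured, so it must be felt. The ram goes 16 mm per rad with it, up with the lever
- thumb_tip (a point): middle of the yellow cross-bar (12 mm diameter, 22 mm long, parallel to the shaft) at the top of the lock's thumb lever, 50 mm from its pivot pin; the pin is 45 mm behind and 39 mm above the shaft axis, and the cross-bar is 64 mm from the head's middle plane on the +y side. Nothing else stands within 30 mm in front of it or behind it at its height (about 275 mm)
- thumb (a joint): angle of the thumb lever (rad): 0 = lock on, leaning to the front; 0.75 = thrown off, leaning to the rear (cross-bar 37 mm farther back). It works over centre: pushed to the rear with 2 to 4 N at the cross-bar past 0.375 it snaps over by itself and stays
- pawl (a joint): angle of the orange pawl measured from the thumb lever (rad), joined to it by a hairpin spring. About 0 while the lock is on; about -0.79 when the thumb lever has been thrown but the loaded tooth still traps the pawl; about -0.2 once it has sprung clear. The loaded tooth is undercut and does not let go by itself: the lever must first be drawn down about 0.03 to 0.07 rad (5 to 12 mm at the ball) to unload it, and then the pawl jumps up out of the wheel and stays out
- lock: pivot pin of the lock on the head's +y side, carrying thumb lever and pawl; origin on the pin axis, 46 mm from the head's middle plane
- stop: dark bracket on the head's -y side that holds the lever's upper stop, a brass screw with a black rubber tip; fixed to the press, origin near the middle of the tip's setting range. Bracket and screw reach 305 mm height and 45 mm behind the shaft, in the plane of the lever arm
- ram: square ram with a white 24 mm punch below; origin at table height under the ram, moving up and down with it. At lever -0.11 the punch is 4 mm above the stone, so drawing the lever below about -0.36 presses on the stone
- piece: glazed green stone in a metal setting, 27 mm diameter, 7.5 mm high, loose in the brass nest on the anvil under the ram; origin under its middle. Not to be pressed or moved
- dish_green: bystander: clear dish of green beads, 64 mm diameter, 16 mm high; origin under its middle
- dish_teal: bystander: clear dish of teal beads, 64 mm diameter, 16 mm high; origin under its middle
- tray: bystander: small grey tray with settings and stones, 100 x 70 x 24 mm; origin under its middle
- glue: bystander: white glue bottle with red cap, 38 mm diameter, 100 mm high, standing; origin under its middle

How it is judged:
On the way, in this order (a step that is already met when the one before it is completed fails the run):
1. the thumb lever of the lock is thrown over to the rear (value of joint thumb above 0.6 rad), for 0.2 s.
2. the pawl has sprung clear of the ratchet wheel (value of joint thumb above 0.6 rad and value of joint pawl above -0.35 rad), for 0.2 s.
At the end, for the whole second after the job is handed in: The hand lever is up (above 0.64 rad) and rests on its stop screw by its own spring (more than 1.5 N on the stop), still, with the thumb lever thrown off (above 0.6 rad) and the pawl clear of the wheel (above -0.35 rad) (all of step 2 and value of joint lever above 0.64 rad and contact force between stop and anything else above 1.5 N and velocity of joint lever between -0.05 and 0.05 rad/s); the robot touches nothing.
It fails at once if the lever flies up (faster than 2 rad/s, 0.34 m/s at the ball) (velocity of joint lever above 2 rad/s).
It fails at once if the lever is forced against its stop (more than 90 N there, which is about 25 N of pushing at the ball) (contact force between stop and anything else above 90 N).
It fails at once if the punch presses on the stone (more than 2 N) (contact force between ram and piece above 2 N).
It fails at once if the lock is forced (more than 25 N by the robot on thumb lever or pawl) (contact force between any of the fingers, the arm and lock above 25 N).
It fails at once if the stone or a thing beside the press is moved (stone 5 mm, others 20 mm) (distance of piece from where it was at the start of the episode above 0.005 m or distance of any of dish_green, dish_teal, tray, glue from where it was at the start of the episode above 0.02 m).
It also fails if it takes over 72 s, if anything falls off the work surface, if the arm or the gripper's body presses on something with over 40 N, if the wrist force passes 120 N, or if a joint passes its speed limit or range.

## Robot

A 6-joint arm with a two-finger parallel gripper is mounted at the origin on the work surface. World frame = base frame: x ahead of the robot, y to its left, z up, the work surface at z = 0. Lengths are in m, angles in rad, forces in N, time in s.
With the tool pointing down it reaches from about 0.325 to 0.9 m from the base axis. Payload 3.5 kg.
Tool frame: the origin (TCP) lies between the finger pads; the fingertips stand 22 mm ahead of it and the grasp point (between the pads) lies 3 mm ahead of it (arm.tcp_to_tips is the distance from the TCP to the fingertips, in m); z points along the fingers, y is the direction in which the jaws open and shut (so a half turn about z gives the same grasp; the last joint's range is limited). The gripper opens to 85 mm and grips with 20 to 120 N. Pads are 22 mm wide; open, the fingers measure 114 mm over their backs; the gripper's body (76 mm by 85 mm) begins 54 mm behind the grasp point. The pads swing forward as they close: fully open they stand 13 mm farther back than shut.
Start: joints at [1.02, 0.276, -0.026, 1.268, 0, 1.467], TCP at [0.271, 0.563, 0.253] pointing down, gripper open.
Joint ranges: [-3.12, 3.12], [-0.85, 1.88], [-1.08, 1.24], [-1.95, 2.15], [-1.57, 1.53], [-3.14, 3.14]. Speed limits (rad/s): [2.57, 2.57, 3.14, 3.14, 3.14, 3.14].

## Interface

Orientations are given as a 3x3 rotation matrix whose columns are the frame's x, y, z axes.
In Python, from plant import state, eyes, ticket, finder, arm gives the robot as it stands.
- The arm moves only by the shell command python3 -m pendant 'ROWS'. ROWS is text: rows parted by semicolons, each of 5 numbers parted by spaces: the closure in counts, from 0 (fully open) to 255 (shut), then the shift along the tool's x, y, z in cm, then the turn about the tool's z in rad. In form: gripper tx ty tz turn; .... A call has 1 to 8 rows; each row shifts and turns the commanded pose from where the row before left it, along the tool's axes as they then stand; what a row does not reach is not made up. A row lasts 1/8 s, in which the tool goes at most 62.5 mm and 10.7 degrees, less where a joint would pass 70% of its speed; a pose out of reach is approached as far as the arm can. A call is refused whole if a number of a shift passes 6.25 or a number of a turn 0.188, either way. A call with a gripper value outside its range is refused whole. The fingers move at their own pace and stop on an object; the grip force is fixed at half the most. Time passes only in rows, so rows that do not move let the fingers close. It gives the time, the measured TCP pose, the force and the opening at its end, in the units of the state.
- state(): the state, without advancing time (a new reading comes with each control period).
- eyes.camera(name): name is "scene" or "side" or "wrist"; returns the picture (400x640x3 uint8, red, green, blue); there is no depth.
- eyes.camera_params(name): a dict with "intrinsics" (3x3 intrinsics, pixels), "world_from_camera" (4x4, takes a point from camera to world coordinates); the wrist camera has in their place "tool_from_camera" (4x4, takes a point from camera to tool coordinates, whose origin is the TCP and whose axes are the flange's). Camera axes: x right, y down, z forward; pixel columns grow to the right and rows downward; lengths in m; the calibration is good to about 2 mm. A picture is of the moment at which its call begins: read the wrist's pose just before it. camera_params takes no time and is no camera call.
- ticket.sign_off(): hands the job in, once; it reports no verdict.
Trained networks look in the newest picture that a camera, given by its name, has taken for a name from the list of things; names that differ only in an ending like _2 or _b are one class to them, and where a whole thing is asked for, a point or a joint stands for the part that bears it (a point fixed in the world has none). Each returns a list of dicts, best first, with "p" (0 to 1); they miss things now and then, are a little off and sometimes report something else, mostly with a low value. They report only what shows in the picture. A call takes as long as a camera call.
- finder.outline_of(camera, thing): "region" (400x640 bool, what is visible of it) and "point" ([column, row] in pixels, amid what is visible of it).
- finder.tip_of(camera, thing): "point" ([column, row] in pixels: a listed point, or the origin of a listed thing).
The state is a dict: "time": time; "joints": joint angles; "dq": joint speeds; "tau": joint torques, N m; "tcp_pos": TCP position; "tcp_rot": TCP orientation; "ft_force": force on the tool from outside, world axes, zero at the start; "ft_torque": the same for the moment, N m; "gripper_width": opening from 0.0 (shut) to 1.0 (fully open).
Only numpy, scipy, OpenCV 4.12 (cv2) and the standard library are available. Lean on these libraries where they do the work, as an engineer would, in place of code of your own. Each camera call takes 0.05 s, during which the arm holds its last target.

## Working session

There is one attempt and no reset: what is moved stays moved. The work goes in short steps, Python scripts to look and compute and a shell command to move; the robot and the scene stay as the last step left them, time stands still between calls to the robot, and variables do not carry over. Pictures are saved under pics/ and viewed, and the job is handed in when it is done.

```bash
ls; mkdir -p pics
python3 - <<'E'
from plant import state, eyes, finder
import cv2, numpy as np
s=state(); print({k:np.round(v,3).tolist() for k,v in s.items()})
for c in ["scene","side","wrist"]:
    im=eyes.camera(c); cv2.imwrite(f"pics/{c}0.png",im[:,:,::-1])
    p=eyes.camera_params(c); print(c,{k:np.round(v,4).tolist() for k,v in p.items()})
    if c!="wrist":
      for t in ["shaft","ball","thumb_tip","lock","stop","press","ram","piece","glue","tray","dish_green","dish_teal"]:
        r=finder.tip_of(c,t); print(c,t,[(np.round(x["point"],1).tolist(),round(x["p"],2)) for x in r[:2]])
print(state()["time"])
E
```

```text
pics
{'time': 0.0, 'joints': [1.02, 0.277, -0.028, 1.268, 0.0, 1.467], 'dq': [0.0, -0.002, 0.001, -0.001, -0.001, 0.0], 'tau': [-0.002, -44.551, 29.52, 0.016, -0.0, 0.0], 'tcp_pos': [0.27, 0.563, 0.252], 'tcp_rot': [[-0.901, 0.433, -0.001], [0.433, 0.901, -0.002], [0.0, -0.002, -1.0]], 'ft_force': [1.158, -0.513, 0.709], 'ft_torque': [0.036, 0.002, -0.016], 'gripper_width': 1.0}
scene {'intrinsics': [[427.5319, 0.0, 312.6635], [0.0, 427.5319, 200.1197], [0.0, 0.0, 1.0]], 'world_from_camera': [[-0.6157, 0.4532, -0.6446, 1.1957], [0.788, 0.3469, -0.5087, 0.4623], [-0.0069, -0.8211, -0.5707, 0.6738], [0.0, 0.0, 0.0, 1.0]]}
scene shaft [([317.4, 188.0], 0.55)]
scene ball [([313.7, 137.9], 0.58)]
scene thumb_tip [([318.2, 234.5], 0.66), ([344.1, 164.2], 0.48)]
scene lock [([329.8, 191.8], 0.66)]
scene stop [([293.0, 155.4], 0.68), ([313.1, 135.3], 0.34)]
scene press [([313.1, 256.0], 0.67)]
scene ram []
scene piece [([246.1, 282.0], 0.68), ([318.7, 236.8], 0.61)]
scene glue [([248.0, 284.8], 0.57)]
scene tray [([237.0, 249.2], 0.79), ([389.7, 302.7], 0.71)]
scene dish_green [([390.9, 301.
[... 328 characters left out ...]
)]
side ball [([273.3, 238.7], 0.96)]
side thumb_tip [([286.3, 120.0], 0.64)]
side lock [([304.5, 145.4], 0.51)]
side stop [([326.4, 183.7], 0.91)]
side press [([311.4, 247.8], 0.9), ([263.4, 195.1], 0.48)]
side ram []
side piece [([299.0, 241.6], 0.58)]
side glue [([389.3, 231.8], 0.9), ([231.0, 230.0], 0.56)]
side tray [([396.3, 279.6], 0.75)]
side dish_green [([265.1, 196.1], 0.85), ([307.5, 179.3], 0.57)]
side dish_teal [([229.7, 226.2], 0.87)]
wrist {'intrinsics': [[289.9521, 0.0, 321.1138], [0.0, 289.9521, 198.5835], [0.0, 0.0, 1.0]], 'tool_from_camera': [[-0.0004, -0.9447, -0.3281, 0.0846], [1.0, 0.0001, -0.0015, 0.0013], [0.0015, -0.3281, 0.9447, -0.1207], [0.0, 0.0, 0.0, 1.0]]}
1.35
```

View pics/scene0.png

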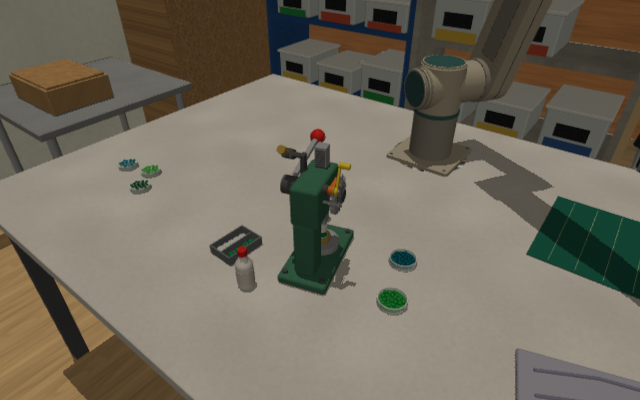

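View pics/side0.png

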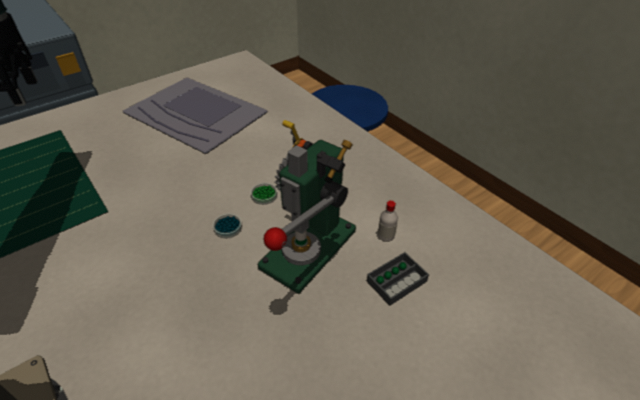

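View pics/wrist0.png

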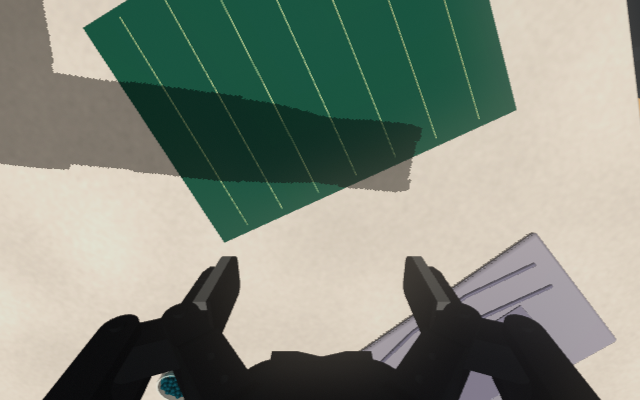

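```bash
cat > h.py <<'E'
import numpy as np, cv2
from plant import eyes
from scipy.optimize import least_squares
P={c:eyes.camera_params(c) for c in("scene","side")}
def proj(c,X):
    p=P[c]; T=np.linalg.inv(p["world_from_camera"]); q=T[:3,:3]@X+T[:3,3]; u=p["intrinsics"]@q; return u[:2]/u[2]
def pts(a,f=-0.375):
    return {"ball":(-.170*np.cos(a),-.062,.19+.17*np.sin(a)),"thumb_tip":(.045+.05*np.sin(f),.064,.229+.05*np.cos(f)),
     "lock":(.045,.046,.229),"shaft":(0,0,.19),"press":(0,0,0)}
def W(x,y,w,X):
    c,s=np.cos(w),np.sin(w); return np.array([x+c*X[0]-s*X[1],y+s*X[0]+c*X[1],X[2]])
def red(im,box):
    h=cv2.cvtColor(im,cv2.COLOR_RGB2HSV); m=((h[...,0]<6)|(h[...,0]>174))&(h[...,1]>170)&(h[...,2]>70)
    k=np.zeros_like(m); x0,x1,y0,y1=box; k[y0:y1,x0:x1]=1; m&=k.astype(bool)
    ys,xs=np.nonzero(m); return (xs.min()+xs.max())/2,(ys.min()+ys.max())/2,len(xs),np.ptp(xs)+1,np.ptp(ys)+1
E
cat > fit.py <<'E'
from h import *
sc=cv2.imread("pics/scene0.png")[:,:,::-1]; si=cv2.imread("pics/side0.png")[:,:,::-1]
b1=red(sc,(300,335,120,150)); b2=red(si,(255,300,215,260)); print(b1,b2)
obs=[("scene","ball",b1[:2],3),("side","ball",b2[:2],3),("scene","thumb_tip",(344.1,165),3),("side","thumb_tip",(288.5,124.5),2),
("side","shaft",(306.1,178.4),1),("scene","shaft",(317.4,188),1),("scene","lock",(329.8,191.8),1),("side","lock",(304.5,145.4),1),("scene","press",(313.1,256),1),("side","press",(311.4,247.8),1)]
def res(v):
    K=pts(v[3]); return np.concatenate([w*(proj(c,W(*v[:3],K[n]))-np.array(o)) for c,n,o,w in obs])
best=min((least_squares(res,[.6,0,w,a],loss="soft_l1",x_scale=[.1,.1,.3,.3]) for w in np.arange(-3,3,.5) for a in(-.11,.2)),key=lambda r:r.cost)
print(best.x,best.cost); R=res(best.x).reshape(-1,2)
for o,r in zip(obs,R): print(o[:2],np.round(r/o[3],1))
K=pts(best.x[3]); 
for k in K: print(k,np.round(W(*best.x[:3],K[k]),4))
E
python3 fit.py
python3 - <<'E'
import cv2
a=cv2.imread("pics/scene0.png")[110:230,260:380];b=cv2.imread("pics/side0.png")[100:270,240:370]
cv2.imwrite("pics/c1.png",cv2.resize(a,None,fx=4.5,fy=4.5,interpolation=2)); cv2.imwrite("pics/c2.png",cv2.resize(b,None,fx=3.5,fy=3.5,interpolation=2))
E
```

```text
(np.float64(317.5), np.float64(134.5), 121, np.int64(14), np.int64(12)) (np.float64(274.5), np.float64(237.5), 344, np.int64(22), np.int64(20))
[0.61483937 0.01474279 0.28748254 0.2266128 ] 15.97539063165525
('scene', 'ball') [-0.1  0.1]
('side', 'ball') [-0. -0.]
('scene', 'thumb_tip') [-0.3  0.4]
('side', 'thumb_tip') [-0.2  0.6]
('side', 'shaft') [2.3 3.6]
('scene', 'shaft') [-0.7  1.8]
('scene', 'lock') [ 1.1 -2.2]
('side', 'lock') [-1.5 -0.9]
('scene', 'press') [3.8 2.5]
('side', 'press') [-1.5  1.1]
ball [ 0.4736 -0.0917  0.2282]
thumb_tip [0.6223 0.0837 0.2755]
lock [0.6449 0.0716 0.229 ]
shaft [0.6148 0.0147 0.19  ]
press [0.6148 0.0147 0.    ]
```

View pics/c1.png

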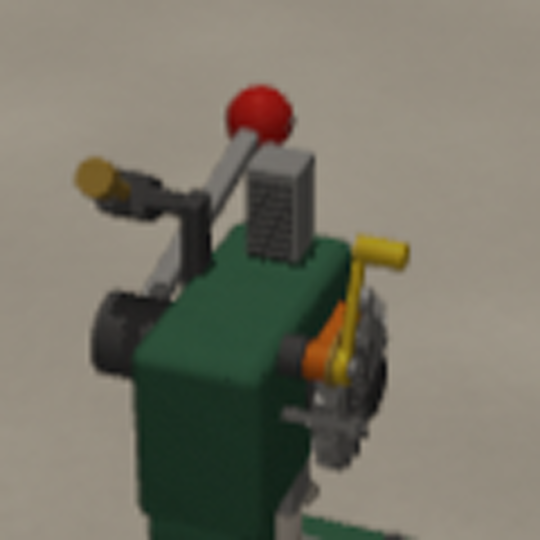

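View pics/c2.png

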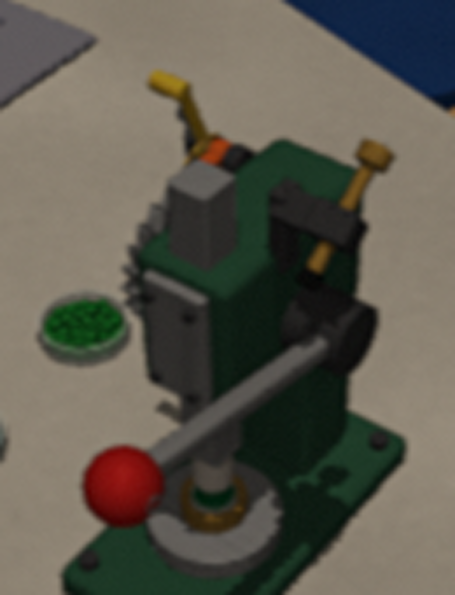

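```bash
cat > go.py <<'E'
from h import *
from plant import state
import sys
PR=(0.6148,0.0147,0.2875)
def rel():
    s=state(); c,q=np.cos(PR[2]),np.sin(PR[2]); d=s["tcp_pos"]-np.array([PR[0],PR[1],0])
    R=np.array([[c,-q,0],[q,c,0],[0,0,1]]); p=R.T@d
    yaw=np.arctan2(s["tcp_rot"][1][1],s["tcp_rot"][0][1])-np.pi/2
    print("t %.2f press-frame tcp mm"%s["time"],np.round(p*1000,1),"yaw err",round(yaw-PR[2],4),"F press",np.round(R.T@s["ft_force"],1),"w",round(float(s["gripper_width"]),3))
    return p
if __name__=="__main__": 
    p=rel()
    if len(sys.argv)>3:
        d=np.array([float(v) for v in sys.argv[1:4]])-p*1000; print("tool shift cm",np.round([-d[0]/10,d[1]/10,-d[2]/10],2))
E
python3 -m pendant '255 0 0 -4 -0.184; 255 0 0 -4 -0.184; 255 0 0 -4 -0.184; 255 0 0 -3 -0.184; 255 0 0 0 0'; python3 go.py -14 64 400
```

```text
time: 1.98
tcp_pos: [0.2713, 0.5645, 0.4068]
tcp_rot: [[-0.959, -0.283, 0.003], [-0.283, 0.959, 0.005], [-0.005, 0.004, -1.0]]
ft_force: [0.3, 0.2, -0.7]
gripper_width: 0.001
t 1.98 press-frame tcp mm [-173.5  624.6  406.8] yaw err -0.0002 F press [ 0.3  0.1 -0.7] w 0.001
tool shift cm [-15.95 -56.06   0.68]
```

```bash
python3 -m pendant '255 -1.3 -4.7 0 0; 255 -1.3 -4.7 0 0; 255 -1.3 -4.7 0 0; 255 -1.3 -4.7 0 0; 255 -1.3 -4.7 0 0; 255 -1.3 -4.7 0 0; 255 -1.3 -4.7 0 0; 255 -1.3 -4.7 0 0' && python3 go.py -14 64 400
```

```text
time: 2.98
tcp_pos: [0.4773, 0.2308, 0.4016]
tcp_rot: [[-0.959, -0.282, -0.002], [-0.282, 0.959, -0.001], [0.002, -0.0, -1.0]]
ft_force: [0.5, 0.5, -0.1]
gripper_width: -0.001
t 2.98 press-frame tcp mm [-70.6 246.3 401.6] yaw err -0.0016 F press [ 0.6  0.3 -0.1] w -0.001
tool shift cm [ -5.66 -18.23   0.16]
```

```bash
python3 -m pendant '255 -1.2 -4.4 0 0; 255 -1.2 -4.3 0 0; 255 -1.2 -4.2 0 0; 255 -1 -3 0 0; 255 0 0 0 0;255 0 0 0 0' && python3 go.py -14 64 284
python3 - <<'E'
from plant import *
import cv2,numpy as np
s=state()
for c in("scene","wrist","side"):
    cv2.imwrite(f"pics/{c}1.png",eyes.camera(c)[:,:,::-1])
    print(c,[(np.round(x["point"],1).tolist(),round(x["p"],2)) for x in finder.tip_of(c,"thumb_tip")[:2]])
E
```

```text
time: 3.72
tcp_pos: [0.5658, 0.0934, 0.4021]
tcp_rot: [[-0.959, -0.283, -0.002], [-0.283, 0.959, 0.0], [0.002, 0.001, -1.0]]
ft_force: [0.1, -0.1, -1.2]
gripper_width: -0.002
t 3.73 press-frame tcp mm [-24.7  89.3 402.1] yaw err -0.0004 F press [ 0.  -0.1 -1.2] w -0.002
tool shift cm [-1.07 -2.53 11.81]
scene [([341.8, 162.3], 0.81)]
wrist [([294.9, 248.1], 0.62), ([156.4, 36.0], 0.49)]
side [([287.8, 122.6], 0.54)]
```

View pics/wrist1.png

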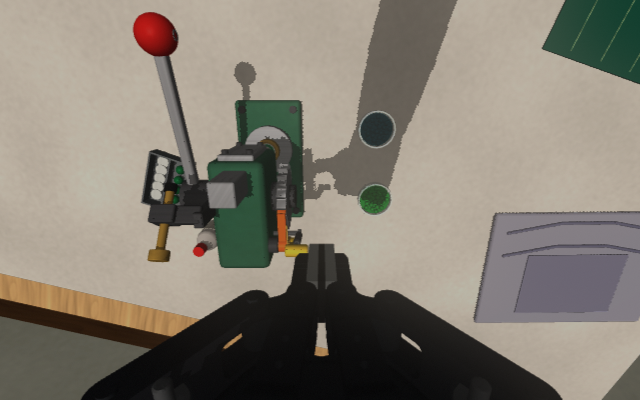

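View pics/side1.png

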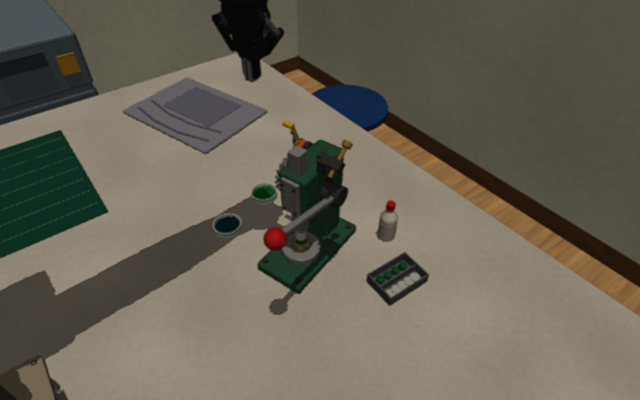

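```bash
cat > w.py <<'E'
from go import *
def wproj(X,s):
    p=eyes.camera_params("wrist"); T=np.eye(4);T[:3,:3]=s["tcp_rot"];T[:3,3]=s["tcp_pos"]
    M=np.linalg.inv(T@p["tool_from_camera"]); q=M[:3,:3]@X+M[:3,3]; u=p["intrinsics"]@q; return u[:2]/u[2]
if __name__=="__main__":
    s=state()
    for a in (.2,.226):
        for k,v in pts(a).items(): print(a,k,np.round(wproj(W(*PR,v),s),1))
    print("pad tips side",proj("side",s["tcp_pos"]+np.array([0,0,-.022])),proj("scene",s["tcp_pos"]+np.array([0,0,-.022])))
E
python3 w.py; python3 -c "
import cv2
a=cv2.imread('pics/wrist1.png')[200:300,230:380];cv2.imwrite('pics/c3.png',cv2.resize(a,None,fx=5,fy=5,interpolation=2))"
```

```text
0.2 ball [154.8  30. ]
0.2 thumb_tip [293.7 246.2]
0.2 lock [282.1 240.7]
0.2 shaft [246.7 192.4]
0.2 press [272.1 160.5]
0.226 ball [152.4  30.1]
0.226 thumb_tip [293.7 246.2]
0.226 lock [282.1 240.7]
0.226 shaft [246.7 192.4]
0.226 press [272.1 160.5]
pad tips side [252.83725761  78.93154674] [368.54147683 102.72928313]
```

View pics/c3.png

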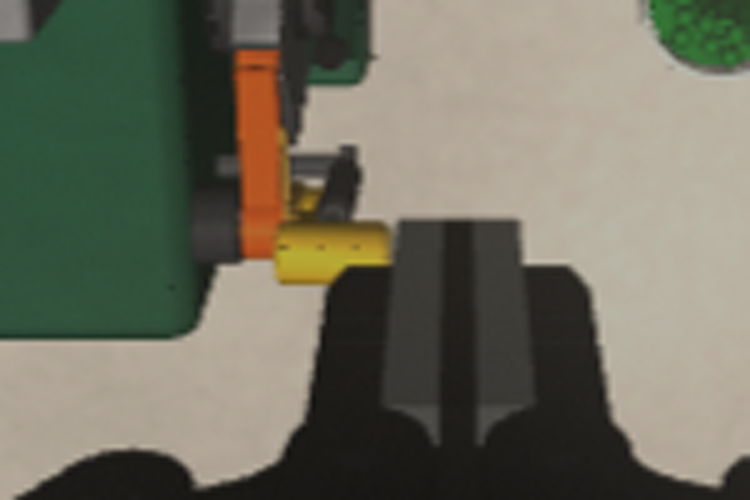

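```bash
python3 -m pendant '255 -0.5 -1.25 2 0; 255 -0.5 -1.2 2.5 0; 255 0 0 3 0; 255 0 0 2.5 0; 255 0 0 1.7 0; 255 0 0 0 0;255 0 0 0 0' && python3 go.py -14 65 284
python3 - <<'E'
from plant import *
import cv2,numpy as np
s=state()
for c in("scene","side"):
    cv2.imwrite(f"pics/{c}2.png",cv2.resize(eyes.camera(c)[60:220,240:400,::-1],None,fx=3.5,fy=3.5,interpolation=2))
E
```

```text
time: 4.9
tcp_pos: [0.5837, 0.0726, 0.2875]
tcp_rot: [[-0.959, -0.284, 0.002], [-0.284, 0.959, -0.0], [-0.002, -0.001, -1.0]]
ft_force: [-0.1, -0.4, 0.4]
gripper_width: -0.001
t 4.90 press-frame tcp mm [-13.5  64.3 287.5] yaw err 0.0009 F press [-0.2 -0.3  0.4] w -0.001
tool shift cm [0.05 0.07 0.35]
```

View pics/scene2.png

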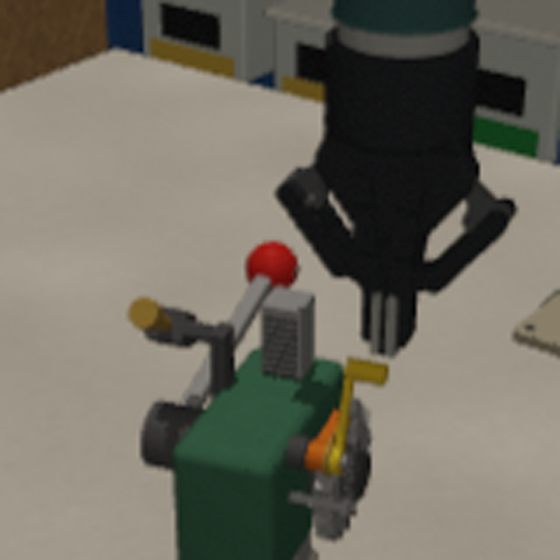

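View pics/side2.png

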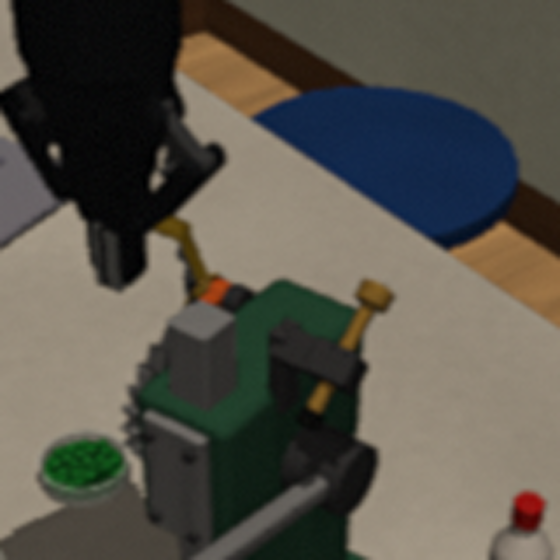

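```bash
python3 -m pendant '255 -1 0 0.3 0; 255 -0.8 0 0 0; 255 -0.3 0 0 0; 255 -0.3 0 0 0' && python3 go.py; python3 -m pendant '255 -0.3 0 0 0; 255 -0.3 0 0 0; 255 -0.3 0 0 0' && python3 go.py
```

```text
time: 5.5
tcp_pos: [0.6064, 0.0793, 0.2832]
tcp_rot: [[-0.959, -0.284, -0.0], [-0.284, 0.959, -0.0], [0.0, 0.0, -1.0]]
ft_force: [0.4, -0.9, 0.5]
gripper_width: 0.002
t 5.50 press-frame tcp mm [ 10.2  64.4 283.2] yaw err 0.0008 F press [ 0.1 -1.   0.5] w 0.002
time: 5.88
tcp_pos: [0.6145, 0.0817, 0.2836]
tcp_rot: [[-0.959, -0.284, -0.0], [-0.284, 0.959, -0.0], [0.0, -0.0, -1.0]]
ft_force: [-2.5, 0.2, 1.8]
gripper_width: -0.002
t 5.88 press-frame tcp mm [ 18.7  64.4 283.6] yaw err 0.0006 F press [-2.3  0.9  1.8] w -0.002
```

```bash
python3 -m pendant '255 -0.3 0 0 0; 255 -0.3 0 0 0; 255 -0.3 0 0 0' && python3 go.py; python3 -m pendant '255 -0.25 0 0 0; 255 -0.25 0 0 0' && python3 go.py
```

```text
time: 6.25
tcp_pos: [0.6237, 0.0845, 0.2832]
tcp_rot: [[-0.959, -0.284, 0.0], [-0.284, 0.959, 0.0], [-0.0, 0.0, -1.0]]
ft_force: [-0.7, -0.3, 1.0]
gripper_width: -0.003
t 6.25 press-frame tcp mm [ 28.4  64.4 283.2] yaw err 0.0007 F press [-0.8 -0.1  1. ] w -0.003
time: 6.5
tcp_pos: [0.6285, 0.0859, 0.2832]
tcp_rot: [[-0.959, -0.284, 0.0], [-0.284, 0.959, 0.0], [-0.0, 0.0, -1.0]]
ft_force: [0.3, -0.1, -0.0]
gripper_width: 0.001
t 6.50 press-frame tcp mm [ 33.3  64.4 283.2] yaw err 0.0008 F press [ 0.3 -0.2 -0. ] w 0.001
```

Run:
```python
from plant import *
import cv2,numpy as np
for c in("scene","side"):
    cv2.imwrite(f"pics/{c}3.png",cv2.resize(eyes.camera(c)[60:220,240:400,::-1],None,fx=3.5,fy=3.5,interpolation=2))
```

```text
(no output)
```

View pics/scene3.png

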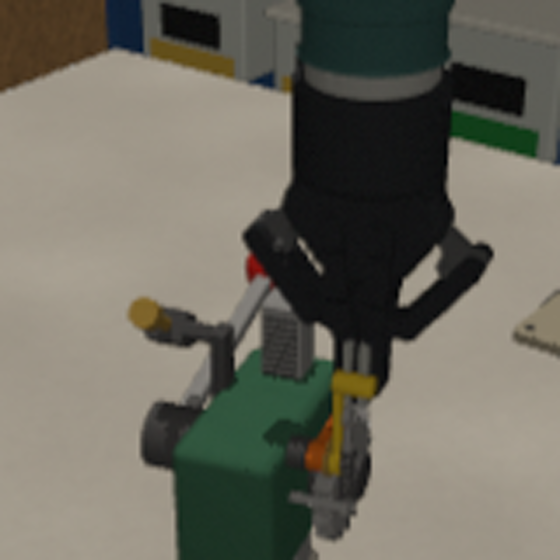

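View pics/side3.png

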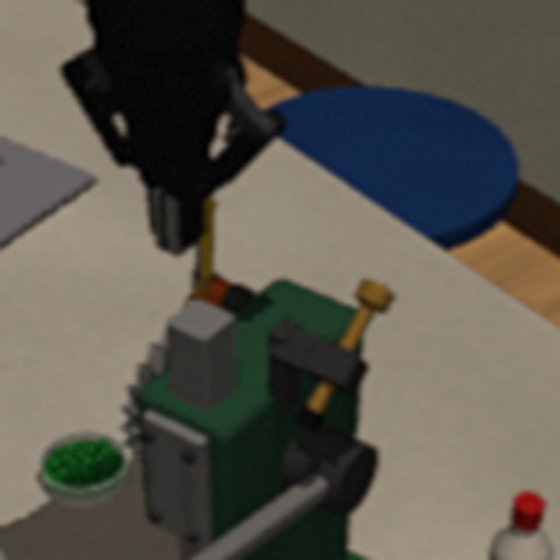

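```bash
python3 -m pendant '255 -0.3 0 0 0; 255 -0.3 0 0 0; 255 -0.2 0 0 0;255 0 0 0 0' && python3 go.py
python3 - <<'E'
from plant import *
import cv2,numpy as np
for c in("scene",):
    cv2.imwrite(f"pics/{c}4.png",cv2.resize(eyes.camera(c)[60:220,240:400,::-1],None,fx=3.5,fy=3.5,interpolation=2))
E
```

```text
time: 7.1
tcp_pos: [0.636, 0.0881, 0.2833]
tcp_rot: [[-0.959, -0.284, 0.0], [-0.284, 0.959, 0.0], [-0.0, 0.0, -1.0]]
ft_force: [-0.7, 0.2, 0.1]
gripper_width: 0.003
t 7.10 press-frame tcp mm [ 41.1  64.4 283.3] yaw err 0.0008 F press [-0.6  0.4  0.1] w 0.003
```

View pics/scene4.png

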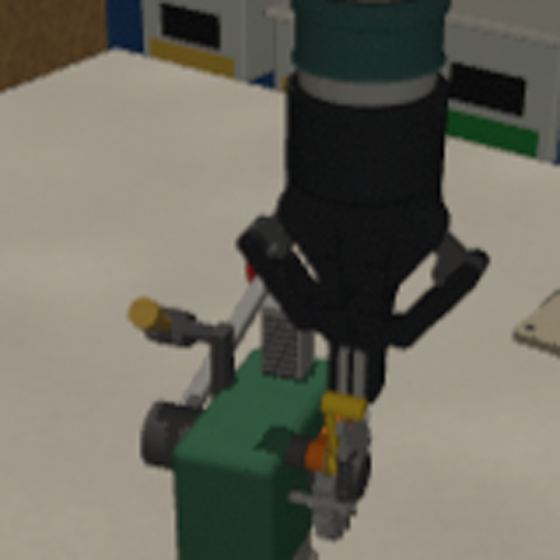

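Run:
```python
from go import *
for f in(-.375,0,.2,.375): print(f,proj("scene",W(*PR,pts(.2,f)["thumb_tip"])))
```

```text
-0.375 [343.79657442 165.34693913]
0 [340.71111095 168.44752191]
0.2 [338.93842609 171.5670182 ]
0.375 [337.39356632 175.02971002]
```

```bash
python3 -m pendant '255 1 0 0 0; 255 2 0 0 0; 255 2 0 -2 0; 255 2 -1 -4 0; 255 2 -1 -4 0;255 0 0 0 0;255 0 0 0 0' && python3 go.py -162 -62 350
python3 - <<'E'
from plant import *
import cv2,numpy as np
from w import *
s=state()
for c in("scene","side","wrist"):
    im=eyes.camera(c)[:,:,::-1]
    if c!="wrist": im=cv2.resize(im[100:260,240:400],None,fx=3.5,fy=3.5,interpolation=2)
    cv2.imwrite(f"pics/{c}5.png",im)
for f in (-.375,.375): print(wproj(W(*PR,pts(.2,f)["thumb_tip"]),s))
print(wproj(W(*PR,pts(.2,f)["ball"]),s))
for n in ("thumb_tip","ball"): print([(x["point"],x["p"]) for x in finder.tip_of("wrist",n)])
E
```

```text
time: 8.02
tcp_pos: [0.5547, 0.0433, 0.3831]
tcp_rot: [[-0.959, -0.284, 0.0], [-0.284, 0.959, 0.0], [-0.0, 0.0, -1.0]]
ft_force: [0.5, -0.6, -0.8]
gripper_width: -0.002
t 8.03 press-frame tcp mm [-49.6  44.4 383.1] yaw err 0.0005 F press [ 0.3 -0.8 -0.8] w -0.002
tool shift cm [ 11.24 -10.64   3.31]
[341.58015404 281.32950542]
[340.70312434 313.63827798]
[198.97361053  57.92717019]
[]
[([201.2, 62.4], 0.59)]
```

View pics/scene5.png

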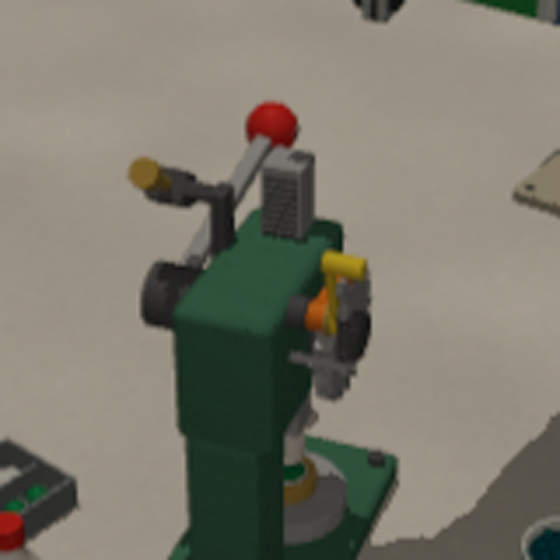

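View pics/side5.png

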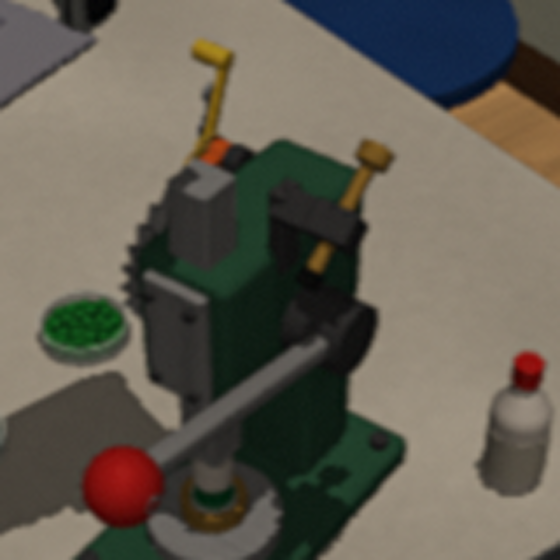

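View pics/wrist5.png

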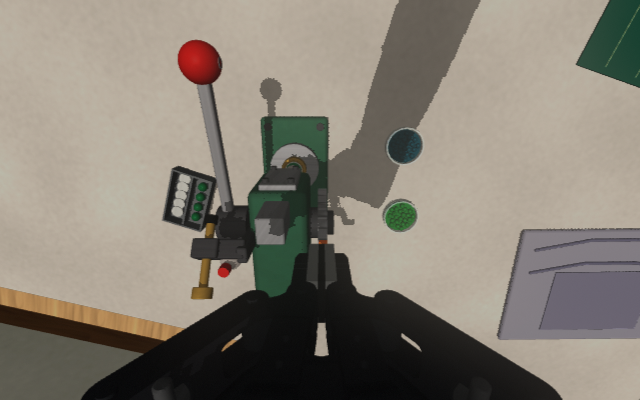

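```bash
python3 -m pendant '0 2.3 -2.1 0 0; 0 2.3 -2.1 0 0; 0 2.3 -2.1 1 0; 0 2.3 -2.1 1.5 0; 0 2.3 -2.2 2 0;0 0 0 0 0;0 0 0 0 0' && python3 go.py -164 -61 228
python3 - <<'E'
from plant import *
import cv2,numpy as np
from w import *
s=state()
for c in("wrist",):
    im=eyes.camera(c); print(red(im,(180,500,100,399)))
    cv2.imwrite(f"pics/{c}6.png",im[:,:,::-1])
print(wproj(W(*PR,pts(.226)["ball"]),s))
for n in ("ball",): print([(x["point"],x["p"]) for x in finder.tip_of("wrist",n)])
E
```

```text
time: 9.15
tcp_pos: [0.4754, -0.0907, 0.3383]
tcp_rot: [[-0.959, -0.284, -0.0], [-0.284, 0.959, 0.001], [-0.0, 0.001, -1.0]]
ft_force: [1.1, 0.0, 0.3]
gripper_width: 1.003
t 9.15 press-frame tcp mm [-163.6  -61.6  338.3] yaw err 0.0007 F press [ 1.1 -0.3  0.3] w 1.003
tool shift cm [ 0.04  0.06 11.03]
(np.float64(311.0), np.float64(267.0), 611, np.int64(55), np.int64(167))
[319.77657477 200.46939215]
[([322.6, 201.6], 0.98), ([355.1, 245.6], 0.69)]
```

View pics/wrist6.png

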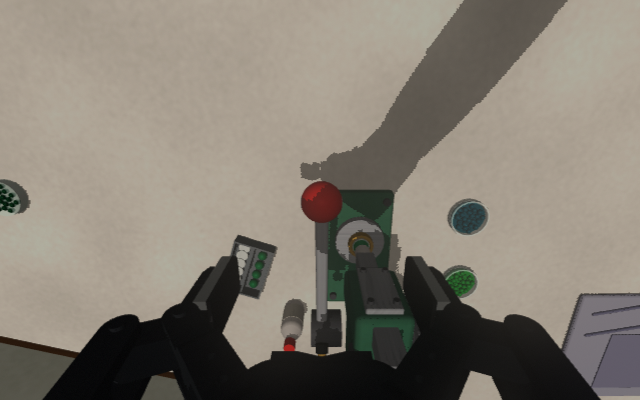

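```bash
python3 -m pendant '0 0.05 0 3 0; 0 0 0 3 0; 0 0 0 3 0; 0 0 0 1.5 0; 0 0 0 0.5 0;0 0 0 0 0' && python3 go.py -165 -61 227
python3 - <<'E'
from plant import *
import cv2,numpy as np
from w import *
s=state()
im=eyes.camera("wrist");cv2.imwrite("pics/wrist7.png",im[:,:,::-1])
im=eyes.camera("side"); cv2.imwrite("pics/side7.png",cv2.resize(im[120:280,200:360,::-1],None,fx=3.5,fy=3.5,interpolation=2))
print(wproj(W(*PR,pts(.226)["ball"]),s))
for n in ("ball",): print([(x["point"],x["p"]) for x in finder.tip_of("wrist",n)])
E
```

```text
time: 10.0
tcp_pos: [0.4752, -0.0911, 0.229]
tcp_rot: [[-0.959, -0.285, 0.001], [-0.285, 0.959, -0.0], [-0.001, -0.001, -1.0]]
ft_force: [0.6, 0.1, 0.6]
gripper_width: 0.997
t 10.00 press-frame tcp mm [-163.9  -61.9  229. ] yaw err 0.0011 F press [ 0.6 -0.1  0.6] w 0.997
tool shift cm [0.11 0.09 0.2 ]
[319.18622796 275.49009231]
[([322.4, 275.2], 0.95)]
```

View pics/wrist7.png

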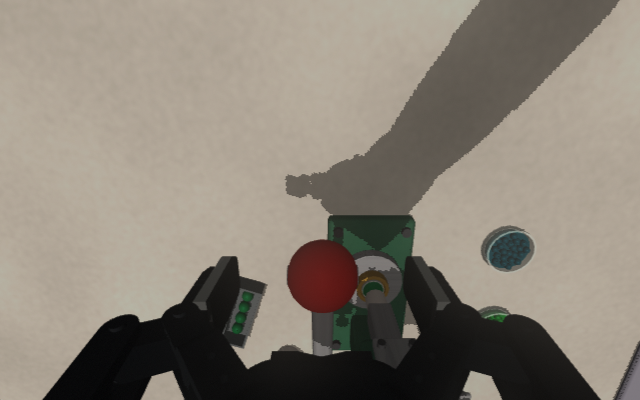

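View pics/side7.png

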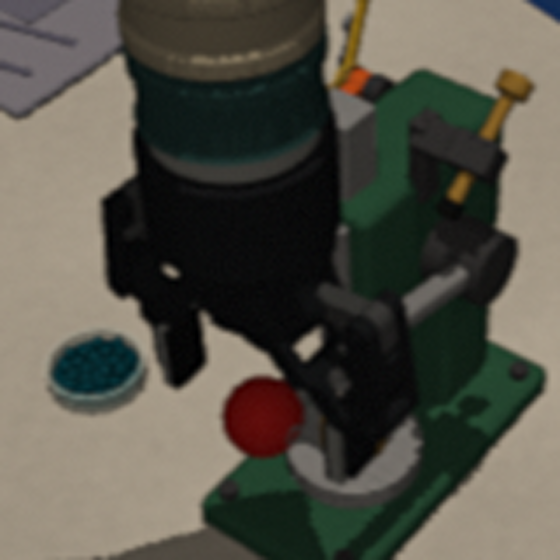

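```bash
python3 -m pendant '100 0.05 0 0.1 0; 160 0 0 0 0; 255 0 0 0 0; 255 0 0 0 0; 255 0 0 0 0; 255 0 0 0 0' && python3 go.py -165 -61 227
python3 - <<'E'
from plant import *
import cv2,numpy as np
from w import *
im=eyes.camera("wrist");cv2.imwrite("pics/wrist8.png",im[:,:,::-1])
im=eyes.camera("side"); cv2.imwrite("pics/side8.png",cv2.resize(im[120:280,200:360,::-1],None,fx=3.5,fy=3.5,interpolation=2))
E
```

```text
time: 10.9
tcp_pos: [0.4739, -0.0912, 0.2273]
tcp_rot: [[-0.959, -0.284, -0.0], [-0.284, 0.959, 0.0], [0.0, 0.0, -1.0]]
ft_force: [-0.8, 1.2, 1.2]
gripper_width: 0.388
t 10.90 press-frame tcp mm [-165.1  -61.6  227.3] yaw err 0.0007 F press [-0.5  1.4  1.2] w 0.388
tool shift cm [-0.01  0.06  0.03]
```

View pics/wrist8.png

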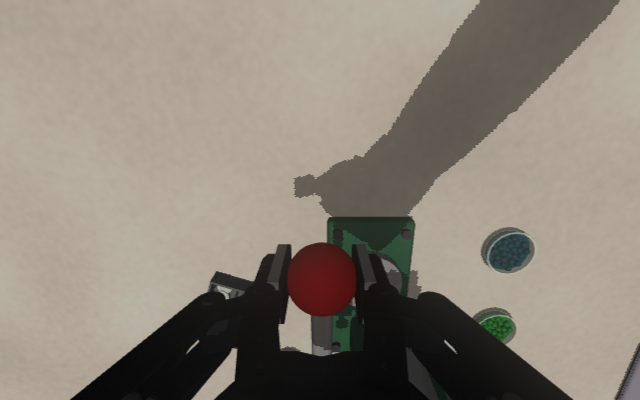

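View pics/side8.png

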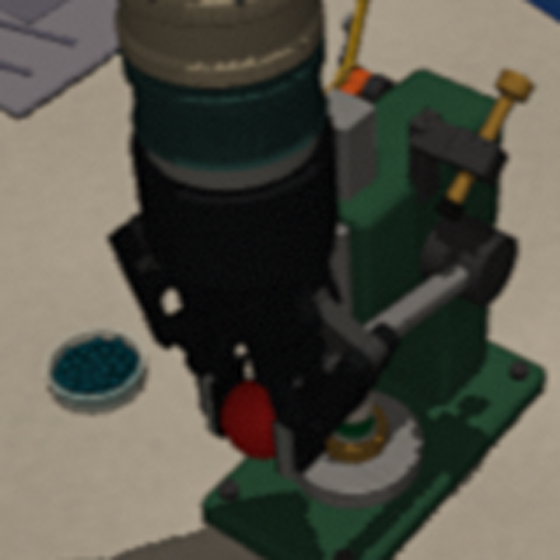

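```bash
python3 -m pendant '255 0.04 0 0.2 0; 255 0.04 0 0.2 0; 255 0.04 0 0.2 0; 255 0 0 0 0' && python3 go.py; python3 -m pendant '255 0.04 0 0.2 0; 255 0.03 0 0.2 0; 255 0 0 0 0' && python3 go.py
python3 - <<'E'
from plant import *
import cv2,numpy as np
im=eyes.camera("scene"); cv2.imwrite("pics/scene9.png",cv2.resize(im[100:260,240:400,::-1],None,fx=3.5,fy=3.5,interpolation=2))
im=eyes.camera("side"); cv2.imwrite("pics/side9.png",cv2.resize(im[120:280,200:360,::-1],None,fx=3.5,fy=3.5,interpolation=2))
E
```

```text
time: 11.5
tcp_pos: [0.4731, -0.0914, 0.2221]
tcp_rot: [[-0.959, -0.284, 0.001], [-0.284, 0.959, 0.001], [-0.001, 0.0, -1.0]]
ft_force: [-3.4, 2.4, 6.3]
gripper_width: 0.392
t 11.50 press-frame tcp mm [-166.   -61.5  222.1] yaw err 0.0009 F press [-2.6  3.3  6.3] w 0.392
time: 11.88
tcp_pos: [0.4725, -0.0916, 0.2182]
tcp_rot: [[-0.959, -0.284, 0.001], [-0.284, 0.959, 0.001], [-0.001, 0.0, -1.0]]
ft_force: [-3.1, 3.1, 8.3]
gripper_width: 0.391
t 11.88 press-frame tcp mm [-166.6  -61.6  218.2] yaw err 0.0008 F press [-2.1  3.9  8.3] w 0.391
```

View pics/scene9.png

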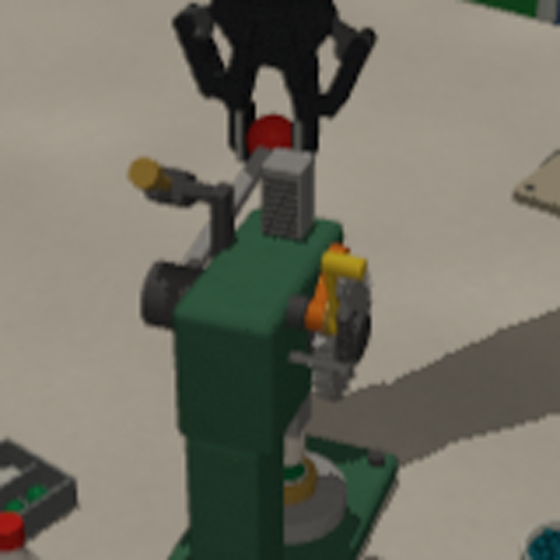

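View pics/side9.png

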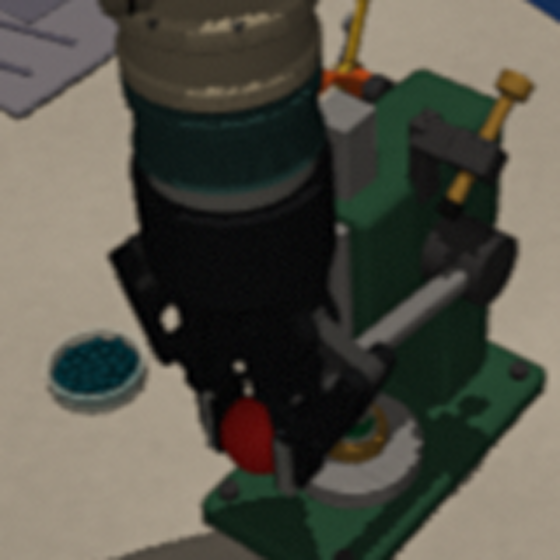

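Run:
```python
import numpy as np
for st,a,b in((.055,.16,.60),(.02,.60,1.16)):
    A=np.arange(a,b+.001,st)
    print([(round(x,3),round(-17*(np.cos(x)-np.cos(y)),2),round(-17*(np.sin(y)-np.sin(x)),2)) for x,y in zip(A[:-1],A[1:])])
```

```text
[(np.float64(0.16), np.float64(-0.17), np.float64(-0.92)), (np.float64(0.215), np.float64(-0.22), np.float64(-0.91)), (np.float64(0.27), np.float64(-0.27), np.float64(-0.89)), (np.float64(0.325), np.float64(-0.32), np.float64(-0.88)), (np.float64(0.38), np.float64(-0.37), np.float64(-0.86)), (np.float64(0.435), np.float64(-0.42), np.float64(-0.84)), (np.float64(0.49), np.float64(-0.46), np.float64(-0.81)), (np.float64(0.545), np.float64(-0.51), np.float64(-0.79))]
[(np.float64(0.6), np.float64(-0.19), np.float64(-0.28)), (np.float64(0.62), np.float64(-0.2), np.float64(-0.27)), (np.float64(0.64), np.float64(-0.21), np.float64(-0.27)), (np.float64(0.66), np.float64(-0.21), np.float64(-0.27)), (np.float64(0.68), np.float64(-0.22), np.float64(-0.26)), (np.float64(0.7), np.float64(-0.22), np.float64(-0.26)), (np.float64(0.72), np.float64(-0.23), np.float64(-0.25)), (np.float64(0.74), np.float64(-0.23), np.float64(-0.25)), (np.float64(0.76), np.float64(-0.24), np.float64(-0.24)), (np.float64(0.78), np.float64(-0.24), np.float64(-0.24)), (np.float64(0.8), np.float64(-0.25), np.float64(-0.23
[... 281 characters left out ...]
64(-0.21)), (np.float64(0.92), np.float64(-0.27), np.float64(-0.2)), (np.float64(0.94), np.float64(-0.28), np.float64(-0.2)), (np.float64(0.96), np.float64(-0.28), np.float64(-0.19)), (np.float64(0.98), np.float64(-0.28), np.float64(-0.19)), (np.float64(1.0), np.float64(-0.29), np.float64(-0.18)), (np.float64(1.02), np.float64(-0.29), np.float64(-0.18)), (np.float64(1.04), np.float64(-0.29), np.float64(-0.17)), (np.float64(1.06), np.float64(-0.3), np.float64(-0.16)), (np.float64(1.08), np.float64(-0.3), np.float64(-0.16)), (np.float64(1.1), np.float64(-0.3), np.float64(-0.15)), (np.float64(1.12), np.float64(-0.31), np.float64(-0.15)), (np.float64(1.14), np.float64(-0.31), np.float64(-0.14))]
```

```bash
cat > arc.py <<'E'
from go import *
s=state(); p=rel()*1000; c,q=np.cos(PR[2]),np.sin(PR[2]); F=s["ft_force"]; fx=c*F[0]+q*F[1]; fz=F[2]
a=np.arctan2(p[2]-190,-(p[0]-1.2)); r=np.hypot(p[2]-190,p[0]-1.2)
print("a %.3f r %.1f  Ftan(up+) %.1f Frad(out+) %.1f Fy %.1f"%(a,r,fx*np.sin(a)+fz*np.cos(a),-fx*np.cos(a)+fz*np.sin(a),-q*F[0]+c*F[1]))
E
python3 -m pendant '255 -0.08 0 -0.46 0; 255 -0.09 0 -0.46 0; 255 -0.22 0 -0.91 0'; python3 arc.py; python3 -m pendant '255 -0.27 0 -0.89 0; 255 -0.32 0 -0.88 0'; python3 arc.py
```

```text
time: 12.35
tcp_pos: [0.476, -0.0905, 0.2365]
tcp_rot: [[-0.959, -0.284, 0.0], [-0.284, 0.959, 0.0], [-0.001, 0.0, -1.0]]
ft_force: [-2.3, 1.5, 7.6]
gripper_width: 0.387
t 12.35 press-frame tcp mm [-162.9  -61.6  236.5] yaw err 0.0008 F press [-1.8  2.1  7.6] w 0.387
a 0.276 r 170.6  Ftan(up+) 6.9 Frad(out+) 3.8 Fy 2.1
time: 12.6
tcp_pos: [0.4815, -0.0889, 0.2547]
tcp_rot: [[-0.959, -0.284, 0.0], [-0.284, 0.959, 0.0], [-0.0, 0.0, -1.0]]
ft_force: [-3.1, 2.0, 8.4]
gripper_width: 0.389
t 12.60 press-frame tcp mm [-157.2  -61.5  254.7] yaw err 0.0007 F press [-2.4  2.8  8.4] w 0.389
a 0.388 r 171.0  Ftan(up+) 6.9 Frad(out+) 5.4 Fy 2.8
```

```bash
python3 -m pendant '255 -0.37 0 -0.86 0; 255 -0.42 0 -0.84 0'; python3 arc.py; python3 -m pendant '255 -0.46 0 -0.81 0; 255 -0.51 0 -0.79 0; 255 0 0 0 0'; python3 arc.py
```

```text
time: 12.85
tcp_pos: [0.4889, -0.0867, 0.2719]
tcp_rot: [[-0.959, -0.284, -0.0], [-0.284, 0.959, -0.0], [0.0, -0.0, -1.0]]
ft_force: [-4.7, 1.3, 9.7]
gripper_width: 0.393
t 12.85 press-frame tcp mm [-149.5  -61.5  271.9] yaw err 0.0007 F press [-4.1  2.6  9.7] w 0.393
a 0.498 r 171.5  Ftan(up+) 6.5 Frad(out+) 8.2 Fy 2.6
time: 13.22
tcp_pos: [0.4985, -0.0839, 0.2889]
tcp_rot: [[-0.959, -0.285, 0.001], [-0.285, 0.959, -0.0], [-0.001, -0.001, -1.0]]
ft_force: [-6.4, 1.8, 11.1]
gripper_width: 0.388
t 13.22 press-frame tcp mm [-139.4  -61.6  288.9] yaw err 0.001 F press [-5.6  3.5 11.1] w 0.388
a 0.613 r 171.9  Ftan(up+) 5.9 Frad(out+) 11.0 Fy 3.5
```

```bash
python3 -m pendant '255 0.13 0 -0.08 0; 255 0 0 0 0'; python3 arc.py; python3 -m pendant '255 -0.18 0 -0.29 0; 255 -0.19 0 -0.28 0;255 0 0 0 0'; python3 arc.py
```

```text
time: 13.48
tcp_pos: [0.4985, -0.0839, 0.2889]
tcp_rot: [[-0.959, -0.285, 0.004], [-0.285, 0.959, 0.001], [-0.004, 0.0, -1.0]]
ft_force: [-0.3, 3.4, 7.9]
gripper_width: 0.391
t 13.47 press-frame tcp mm [-139.5  -61.6  288.9] yaw err 0.0011 F press [0.6 3.3 7.9] w 0.391
a 0.613 r 172.0  Ftan(up+) 6.8 Frad(out+) 4.0 Fy 3.3
time: 13.85
tcp_pos: [0.5024, -0.0827, 0.2948]
tcp_rot: [[-0.959, -0.285, 0.005], [-0.285, 0.959, 0.002], [-0.005, 0.0, -1.0]]
ft_force: [-0.6, 4.3, 7.2]
gripper_width: 0.392
t 13.85 press-frame tcp mm [-135.4  -61.5  294.8] yaw err 0.0013 F press [0.6 4.3 7.2] w 0.392
a 0.654 r 172.2  Ftan(up+) 6.1 Frad(out+) 3.9 Fy 4.3
```

```bash
for i in 1; do python3 -m pendant '255 -0.2 0 -0.28 0; 255 -0.2 0 -0.27 0;255 0 0 0 0' >/dev/null; python3 arc.py;done; python3 -m pendant '255 -0.21 0 -0.27 0; 255 0 0 0 0'>/dev/null; python3 arc.py;  python3 - <<'E'
from plant import *
import cv2,numpy as np
im=eyes.camera("side"); cv2.imwrite("pics/side10.png",cv2.resize(im[80:240,220:380,::-1],None,fx=3.5,fy=3.5,interpolation=2))
E
```

```text
t 14.22 press-frame tcp mm [-131.2  -61.5  300.3] yaw err 0.0013 F press [1.  3.8 7.1] w 0.391
a 0.694 r 172.4  Ftan(up+) 6.1 Frad(out+) 3.8 Fy 3.8
t 14.47 press-frame tcp mm [-129.1  -61.5  303. ] yaw err 0.0013 F press [1.3 3.2 7. ] w 0.383
a 0.714 r 172.4  Ftan(up+) 6.1 Frad(out+) 3.6 Fy 3.2
```

View pics/side10.png

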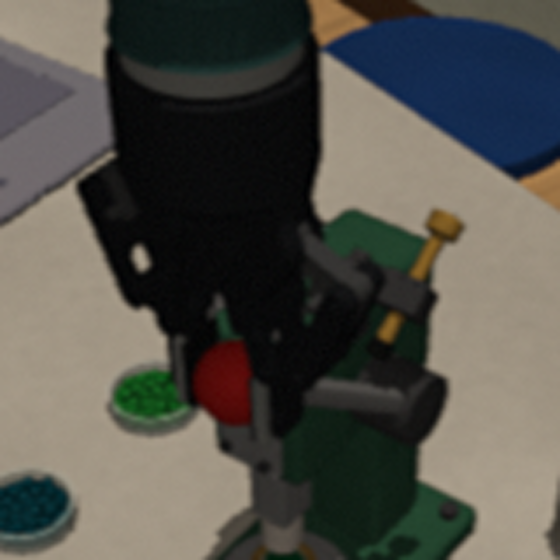

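```bash
python3 -m pendant '255 -0.21 0 -0.27 0; 255 -0.22 0 -0.26 0;255 0 0 0 0' >/dev/null; python3 arc.py; python3 -m pendant '255 -0.22 0 -0.26 0; 255 -0.23 0 -0.26 0; 255 0 0 0 0'>/dev/null; python3 arc.py
```

```text
t 14.90 press-frame tcp mm [-124.5  -61.5  308.3] yaw err 0.0014 F press [1.9 4.3 6.8] w 0.389
a 0.755 r 172.6  Ftan(up+) 6.3 Frad(out+) 3.3 Fy 4.3
t 15.28 press-frame tcp mm [-119.7  -61.5  313.4] yaw err 0.0015 F press [2.9 3.6 5. ] w 0.39
a 0.795 r 172.7  Ftan(up+) 5.6 Frad(out+) 1.6 Fy 3.6
```

```bash
python3 -m pendant '255 -0.23 0 -0.25 0; 255 -0.24 0 -0.25 0;255 0 0 0 0' >/dev/null; python3 arc.py
```

```text
t 15.65 press-frame tcp mm [-115.2  -61.5  317.8] yaw err 0.0015 F press [4.1 2.7 4.4] w 0.389
a 0.832 r 172.9  Ftan(up+) 6.0 Frad(out+) 0.5 Fy 2.7
```

```bash
python3 -m pendant '255 -0.24 0 -0.24 0; 255 -0.24 0 -0.23 0;255 0 0 0 0' >/dev/null; python3 arc.py
```

```text
t 16.02 press-frame tcp mm [-110.2  -61.5  322.4] yaw err 0.0015 F press [4.8 4.6 3.7] w 0.391
a 0.871 r 173.1  Ftan(up+) 6.1 Frad(out+) -0.2 Fy 4.6
```

```bash
python3 -m pendant '255 -0.25 0 -0.23 0; 255 -0.25 0 -0.22 0;255 0 0 0 0' >/dev/null; python3 arc.py
python3 - <<'E'
from plant import *
import cv2,numpy as np
im=eyes.camera("side"); cv2.imwrite("pics/side11.png",cv2.resize(im[80:240,220:380,::-1],None,fx=3.5,fy=3.5,interpolation=2))
E
```

```text
t 16.40 press-frame tcp mm [-105.1  -61.4  326.7] yaw err 0.0015 F press [6.5 4.  3.3] w 0.388
a 0.910 r 173.2  Ftan(up+) 7.1 Frad(out+) -1.3 Fy 4.0
```

View pics/side11.png

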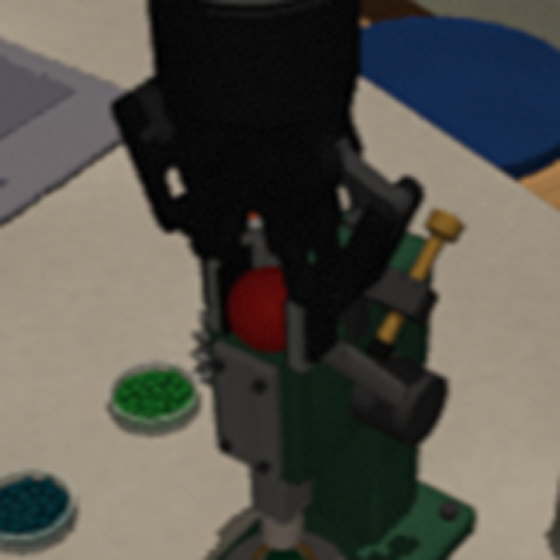

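```bash
python3 -m pendant '255 -0.27 0 -0.21 0;255 0 0 0 0' >/dev/null; python3 arc.py
```

```text
t 16.70 press-frame tcp mm [-102.5  -61.5  328.8] yaw err 0.0015 F press [5.  2.8 3.9] w 0.392
a 0.929 r 173.2  Ftan(up+) 6.3 Frad(out+) 0.1 Fy 2.8
```

```bash
python3 -m pendant '255 -0.27 0 -0.2 0;255 0 0 0 0' >/dev/null; python3 arc.py
```

```text
t 16.95 press-frame tcp mm [-99.8 -61.5 330.8] yaw err 0.0015 F press [6.  3.1 3.4] w 0.389
a 0.948 r 173.3  Ftan(up+) 6.9 Frad(out+) -0.7 Fy 3.1
```

```bash
python3 -m pendant '255 -0.27 0 -0.2 0;255 0 0 0 0' >/dev/null; python3 arc.py
```

```text
t 17.20 press-frame tcp mm [-97.3 -61.4 332.7] yaw err 0.0015 F press [3.7 3.6 3.7] w 0.391
a 0.967 r 173.4  Ftan(up+) 5.2 Frad(out+) 0.9 Fy 3.6
```

```bash
python3 -m pendant '255 -0.14 0 -0.1 0;255 0 0 0 0' >/dev/null; python3 arc.py
```

```text
t 17.45 press-frame tcp mm [-97.  -61.4 332.8] yaw err 0.0012 F press [4.3 2.7 1.8] w 0.39
a 0.968 r 173.4  Ftan(up+) 4.5 Frad(out+) -1.0 Fy 2.7
```

```bash
python3 -m pendant '255 -0.14 0 -0.1 0;255 0 0 0 0' >/dev/null; python3 arc.py
```

```text
t 17.70 press-frame tcp mm [-96.7 -61.4 333.1] yaw err 0.0008 F press [ 3.5  2.8 -0.6] w 0.39
a 0.971 r 173.4  Ftan(up+) 2.5 Frad(out+) -2.5 Fy 2.8
```

```bash
python3 -m pendant '255 -0.14 0 -0.1 0;255 0 0 0 0' >/dev/null; python3 arc.py
python3 - <<'E'
from plant import *
import cv2,numpy as np
im=eyes.camera("side"); cv2.imwrite("pics/side12.png",cv2.resize(im[80:240,220:380,::-1],None,fx=3.5,fy=3.5,interpolation=2))
E
```

```text
t 17.95 press-frame tcp mm [-96.4 -61.4 333.4] yaw err 0.0006 F press [ 0.9  2.6 -6.1] w 0.397
a 0.973 r 173.4  Ftan(up+) -2.7 Frad(out+) -5.6 Fy 2.6
```

View pics/side12.png

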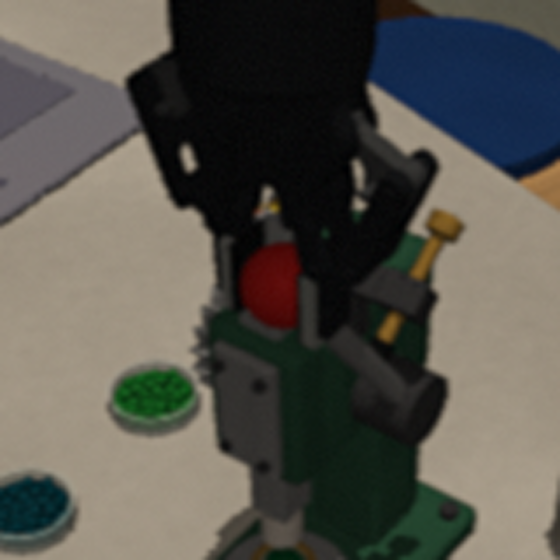

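```bash
python3 -m pendant '255 0.1 0 0.07 0;255 0 0 0 0; 140 0 0 0 0; 120 0 0 0 0; 100 0 0 0 0;60 0 0 0 0;30 0 0 0 0' >/dev/null; python3 arc.py;  python3 - <<'E'
from plant import *
import cv2,numpy as np
im=eyes.camera("wrist"); cv2.imwrite("pics/wrist13.png",im[:,:,::-1])
im=eyes.camera("side"); cv2.imwrite("pics/side13.png",cv2.resize(im[80:240,220:380,::-1],None,fx=3.5,fy=3.5,interpolation=2))
E
```

```text
t 18.88 press-frame tcp mm [-96.4 -61.9 334.3] yaw err 0.0006 F press [-0.2  0.4 -0.4] w 0.882
a 0.976 r 174.2  Ftan(up+) -0.4 Frad(out+) -0.2 Fy 0.4
```

View pics/side13.png

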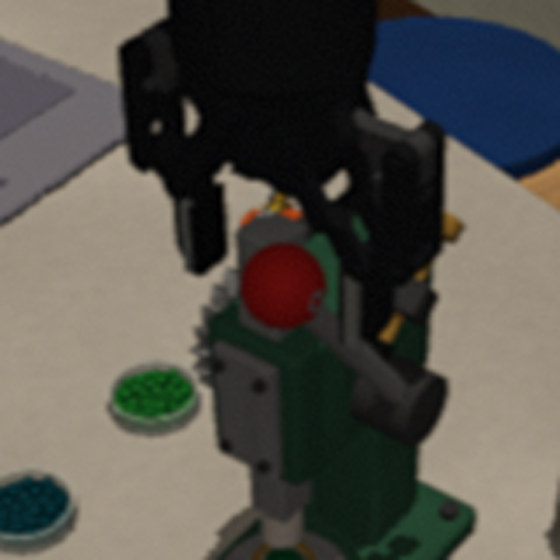

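View pics/wrist13.png

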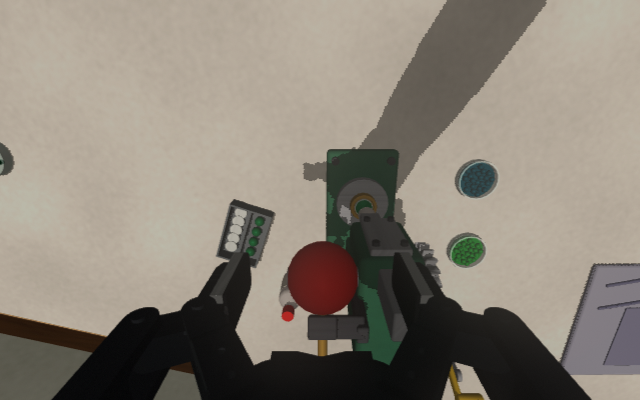

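Ball is free between the open pads and the lever stays on its stop. Now withdraw straight up and check.

```bash
python3 -m pendant '0 0 0 -1 0;0 0 0 -3 0; 0 0 0 -4 0; 0 2 0 -4 0; 0 3 0 0 0;0 0 0 0 0;0 0 0 0 0;0 0 0 0 0' >/dev/null; python3 arc.py;  python3 - <<'E'
from plant import *
import cv2,numpy as np
for c in ("side","scene"):
    im=eyes.camera(c); cv2.imwrite(f"pics/{c}14.png",cv2.resize(im[80:240,220:380,::-1],None,fx=3.5,fy=3.5,interpolation=2))
    for t in("glue","tray","dish_green","dish_teal"):
        print(c,t,[(np.round(x["point"],1).tolist(),round(x["p"],2)) for x in finder.tip_of(c,t)[:2]])
E
```

```text
t 19.98 press-frame tcp mm [-145.9  -61.7  453.5] yaw err 0.001 F press [-0.6 -1.1  0.4] w 1.0
a 1.061 r 301.8  Ftan(up+) -0.3 Frad(out+) 0.6 Fy -1.1
side glue [([388.5, 231.1], 0.88)]
side tray [([397.0, 280.1], 0.97), ([301.8, 239.3], 0.67)]
side dish_green [([263.9, 197.1], 0.77)]
side dish_teal [([229.6, 227.4], 0.81)]
scene glue [([247.0, 283.9], 0.91)]
scene tray [([237.5, 249.8], 0.61)]
scene dish_green [([393.3, 301.4], 0.71)]
scene dish_teal [([401.7, 260.4], 0.77)]
```

View pics/side14.png

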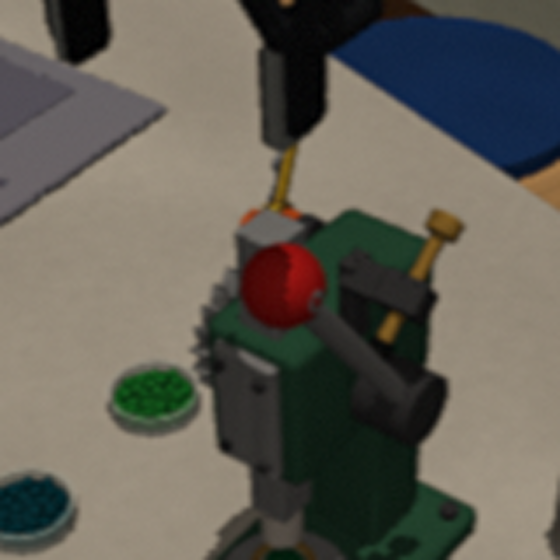

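View pics/scene14.png

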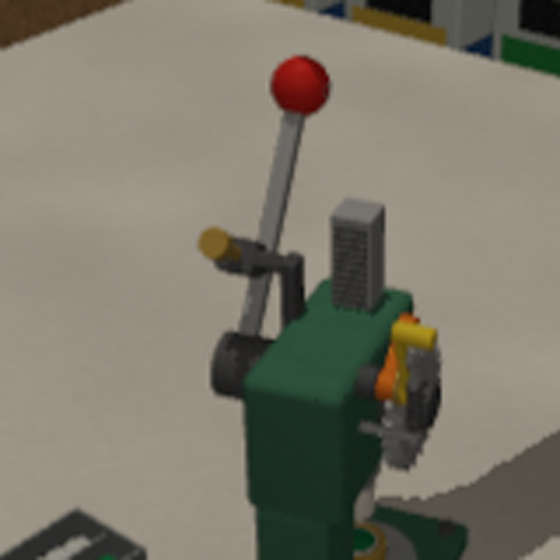

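The lever is up on its stop, with the thumb lever to the rear at (338, 176) and the pawl raised. The things around the press are unmoved and the gripper is clear.

```bash
python3 -c "
from plant import ticket
print(ticket.sign_off())"
```

```text
the job is handed in; nothing more can be done
None
```

The job is done and handed in at about 20 s of the 72 s allowed. The sign-off gives no verdict, so the result is judged from my own checks.

- **Lock:** I pushed the thumb lever over to the rear with the closed fingers, and the readings between steps showed about 2–3 N at most. The pictures show it still thrown at the end.
- **Pawl:** I gripped the red ball and drew it down about 9 mm. The pictures show the orange pawl jumping up out of the wheel, and it stayed up.
- **Lever:** I eased it up in the grip, with the spring pulling about 6–7 N throughout. At about 0.97 rad the tool stalled and the pull reversed to about 3 N, which I took as the stop. I backed the command off slightly and released the ball.
- **After release:** The lever did not visibly move between the picture just after opening and the one after withdrawal. The gripper is clear and the wrist force is about zero. The bystanders look unmoved, within 3 pixels.
- **Not measured:** I had no direct reading of the force on the stop. I also did not re-measure the stone, but the lever was never drawn near the depth where the punch presses on it.
- **Disagreements:** My arc drifted about 2 mm from the lever's true path. This built up about 11 N along the lever near 0.6 rad, and I corrected it there. The angles I give are therefore good to only about 0.03–0.05 rad. The wrist view also disagreed with the fixed cameras by about 3–4 mm from a distance, but matched up close at the ball.

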